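# Seat the register plate on its pins and shoot the bolt

### The job

In the dark grey register jig the aluminium plate lies up on the tops of the two locating pins: nudge it sideways along its channel with a fingertip until its holes drop over both pins and it lies flat on the jig. Then push the thumb tab of the brass bolt so that the bolt is fully home over the edge of the plate. Only push: do not pick up the plate, leave the other things on the table where they are, and finish with the hand clear.

Things in the scene. Friction and masses are not known exactly. Their poses are not given: they have to be found in the camera images.
- jig: Dark grey register jig fixed to the table: flat base 18 mm high, x -102..58, y -80..100 mm; its top is the deck. Origin on the table under the plate's home centre; z up. It carries two locating pins, two rails, a raised land and a brass bolt. At the start the plate lies level on the land and the pin tops, 13 to 27 mm towards the jig's +y from home.
- channel (a point): Point on the deck (18 mm above the table) where the plate's origin belongs; axes as the jig's. Two steel rails, 12 mm high on the deck, with inner faces at x = -39.5 and +39.5 mm, let the plate slide along y only; the channel is open at both y ends. The -x rail has a gap at y 0..30 for the bolt.
- land_edge (a point): Middle of the edge of the raised land: a step in the channel as high as the pins (top 25 mm above the table), filling it from jig y = 58 to 95 mm. The plate's +y end slides off this edge as its holes reach the pins.
- pin_a (a point): Top centre of the -x locating pin: steel, 8 mm dia, 7 mm high on the deck, bevelled top; at jig x = -27, y = -20 mm, top 25 mm above the table.
- pin_b (a point): Top centre of the +x locating pin, the same, at jig x = +27, y = -20 mm.
- plate: Loose aluminium register plate, about 0.2 kg, 76 (x) x 110 (y) x 5 mm, 24 x 36 window, two 12 mm holes at x = -27 and +27, y = -20. Origin: centre of the underside; axes along the jig's. Underside 25 mm above the table when on the pin tops, 18 mm at home, flat on the deck with the jig's origin below its own. Once dropped it has about 2 mm of play and the pins stop it.
- lip (a point): Middle of the outer face of the plate's +y upright lip, at plate y = 55 mm, 15 mm above the underside. The lip is 34 mm wide (x), 4 mm thick, its top 25 mm above the underside. The -y end has the same lip (outer face at y = -55).
- bolt (a joint): Brass slide bolt, sliding to the jig's +x: 0 = drawn back, 0.022 m = fully shot (end stop), its 18 mm wide tongue then 11 mm in over the plate's edge at jig y = 15. Stays where left, slides at about 1.5 N, starts at 0 to 0.005. Tongue underside 25 mm above the table: clears the dropped plate by 2 mm, but runs against the edge of a plate still up on the pins.
- bolt_tab (a point): Middle of the outer (-x) face of the bolt's upright thumb tab, moving with the bolt. The tab is 26 mm wide (jig y), 6 mm thick (x), and spans 25 to 53 mm above the table. At joint 0 this point is at jig x = -101, y = 15, 39 mm above the table. Space above and on the -x side is free.
- tray: Bystander: cream plastic slide projector tray: open box 85 (x) x 180 (y) x 50 mm high, slides standing in it. It stands on the other half of the table from the jig. Origin at the centre of its underside.
- blank_a: Bystander: loose amber acrylic slide frame blank, flat square 50 x 50 x 4 mm with a window, on the table on the far (+x) side of the jig. Origin at the centre of its underside.
- blank_b: Bystander: second amber acrylic slide frame blank, same as the first, also beside the jig. Origin at the centre of its underside.
- loupe: Bystander: black magnifying loupe, upright, 42 mm dia x 42 mm high, on the table beyond the jig's -y end. Origin at the centre of its underside.
- canister: Bystander: upright film canister, 32 mm dia x 50 mm high, on the robot's side of the jig's -y end. Origin at the centre of its underside.
- bracket: Bystander: brass thumb-screw bracket, L shape 60 x 40 mm foot, 45 mm high, near the far middle of the table. Origin at the centre of its underside.
Not all that is in view belongs to the job. Of the things like the plate, leave any that is orange, pink or red; of the rest the larger one is meant.

How it is judged:
By the outcome, as a careful person would: the job done as asked, in the order asked, and still so for the second after the job is handed in, with the robot touching nothing.
It also fails if it takes over 40 s, if anything falls off the work surface, if the arm or the gripper's body presses on something with over 40 N, if the wrist force passes 120 N, or if a joint passes its speed limit or range.

### The arm

A 6-joint arm with a two-finger parallel gripper is mounted at the origin on the work surface. World frame = base frame: x ahead of the robot, y to its left, z up, the work surface at z = 0. Lengths are in m, angles in rad, forces in N, time in s.
With the tool pointing down it reaches from about 0.4 to 0.825 m from the base axis. Payload 7 kg.
Tool frame: the origin (TCP) lies between the finger pads; the fingertips stand 22 mm ahead of it and the grasp point (between the pads) lies 3 mm ahead of it; z points along the fingers, y is the direction in which the jaws open and shut (so a half turn about z gives the same grasp; the last joint's range is limited). The gripper opens to 88 mm and grips with 3 to 60 N. Pads are 19 mm wide; open, the fingers measure 130 mm over their backs; the gripper's body (78 mm by 193 mm) begins 47 mm behind the grasp point.
Start: joints at [-0.815, 0.359, 0.012, 0, -1.224, -0.288], TCP at [0.304, -0.602, 0.228] pointing down, gripper open.
Joint ranges: [-3.07, 3.07], [-1.43, 2.12], [-1.02, 1.25], [-3.03, 1.67], [-3.05, -0], [-3.03, 3.03]. Speed limits (rad/s): [2.39, 2.39, 3.01, 3.14, 3.14, 3.14].

### API

Orientations are given as [roll, pitch, yaw] about the fixed x, y, z axes, in that order (R = Rz(yaw) Ry(pitch) Rx(roll)).
In Python, from station import * gives the robot as it stands. The module is installed in compiled form; this text tells all that it offers.
- The arm moves only by the tool move_arm, never from a script. Its argument "rows" is a list of rows, each an object with "delta_rot": the turn, a rotation vector about the world's x, y, z in degrees, a list of three; "delta_pos": the shift along the world's x, y, z in cm, a list of three; "hand": the finger opening in cm, from 0 to 8.76. A call has exactly 10 rows; each row shifts and turns the commanded pose from where the row before left it; what a row does not reach is not made up. A row lasts 1/10 s, in which the tool goes at most 50 mm and 8.59 degrees, less where a joint would pass 70% of its speed; a pose out of reach is approached as far as the arm can. A call is refused whole if a number of a shift passes 5 or a number of a turn 8.59, either way. A call with a gripper value outside its range is refused whole. The fingers move at their own pace and stop on an object; "force" is the grip in N (left out, the last holds). Time passes only in rows, so rows that do not move let the fingers close, or fill a call up. It gives the time, the measured TCP pose, the force and the opening at its end, in the units of the state.
- get_state(): the state, without advancing time (a new reading comes with each control period).
- grab_frame(name): name is "scene" or "top" or "wrist"; returns the picture (384x512x3 uint8, blue, green, red); there is no depth.
- camera_info(name): a dict with "camera_matrix" (3x3 intrinsics, pixels), "world_from_camera" (4x4, takes a point from camera to world coordinates); the wrist camera has in their place "T_tool_cam" (4x4, takes a point from camera to tool coordinates, whose origin is the TCP and whose axes are the flange's). Camera axes: x right, y down, z forward; pixel columns grow to the right and rows downward; lengths in m; the calibration is good to about 2 mm. A picture is of the moment at which its call begins: read the wrist's pose just before it. camera_info takes no time and is no camera call.
- job_done(): hands the job in, once; it reports no verdict.
The state is a dict: "t": time; "q": joint angles; "qd": joint speeds; "joint_efforts": joint torques, N m; "eef_pos": TCP position; "ee_rot": TCP orientation; "force": force on the tool from outside, world axes, zero at the start; "moment": the same for the moment, N m; "width": finger opening in m.
Only numpy, scipy, OpenCV 4.12 (cv2) and the standard library are available. Lean on these libraries where they do the work, as an engineer would, in place of code of your own. Each camera call takes 0.05 s, during which the arm holds its last target.

## Working session

There is one attempt and no reset: what is moved stays moved. The work goes in short steps, Python scripts to look and compute and a tool call to move; the robot and the scene stay as the last step left them, time stands still between calls to the robot, and variables do not carry over. Pictures are saved under pics/ and viewed, and the job is handed in when it is done.

Besides the shell and the picture viewer there is one more tool, called as name([rows], argument=value, ...), one row to a line, values as JSON. move_arm: Moves the arm, as the interface text tells. Its arguments: {"type":"object","properties":{"rows":{"type":"array"},"force":{"type":"number"}},"required":["rows"]}

```bash
mkdir -p pics
cat > h.py <<'E'
from station import *
import numpy as np, cv2
def ray(name,u,v):
    c=camera_info(name);K=np.array(c["camera_matrix"]);T=np.array(c["world_from_camera"])
    d=T[:3,:3]@np.linalg.inv(K)@np.array([u,v,1.]);return T[:3,3],d
def onz(name,u,v,z):
    o,d=ray(name,u,v);return o+d*(z-o[2])/d[2]
def proj(name,p):
    c=camera_info(name);K=np.array(c["camera_matrix"]);T=np.array(c["world_from_camera"])
    q=np.linalg.inv(T)@np.r_[p,1];q=K@q[:3];return q[:2]/q[2]
E
python3 - <<'E'
from h import *
for n in("scene","top"):
    cv2.imwrite(f"pics/{n}0.png",cv2.resize(grab_frame(n),(800,600),interpolation=cv2.INTER_CUBIC))
    print(camera_info(n))
print(get_state())
E
```

```text
{'camera_matrix': array([[398.91458086,   0.        , 252.73607043],
       [  0.        , 398.91458086, 189.29208433],
       [  0.        ,   0.        ,   1.        ]]), 'world_from_camera': array([[-0.16249305,  0.56103741, -0.8116853 ,  1.34575021],
       [ 0.986493  ,  0.10961146, -0.12172468,  0.08064777],
       [ 0.02067791, -0.82050128, -0.57127058,  0.62336074],
       [ 0.        ,  0.        ,  0.        ,  1.        ]])}
{'camera_matrix': array([[465.03725184,   0.        , 260.95668281],
       [  0.        , 465.03725184, 191.96699443],
       [  0.        ,   0.        ,   1.        ]]), 'world_from_camera': array([[ 0.0263509 , -0.99810962,  0.05552314,  0.46497529],
       [-0.99963665, -0.02662503, -0.00420325, -0.06864395],
       [ 0.00567361, -0.05539221, -0.99844855,  1.21928797],
       [ 0.        ,  0.        ,  0.        ,  1.        ]])}
{'t': 0.1, 'q': array([-8.14922220e-01,  3.59319426e-01,  1.11926212e-02, -2.99494592e-04,
       -1.22409306e+00, -2.88121901e-01]), 'qd': array([ 5.59868076e-05, -1.27426992e-03,  2.76268353e-03,  1.71685409e-03,
        1.89139538e-03, -2.83155677e-04]), 'joint_efforts': array([-1.32003886e-03, -5.84163237e+01,  2.93753332e+01,  7.01544419e+00,
        1.02435448e-02, -8.16376291e-05]), 'eef_pos': array([ 0.30415197, -0.6021313 ,  0.22733365]), 'ee_rot': array([ 3.14014779e+00, -1.34580024e-04, -2.67394232e+00]), 'force': array([ 0.66510812,  0.84489234, -0.19608381]), 'moment': array([-0.04773353, -0.01789133,  0.05409329]), 'width': 0.08755094637628175}
```

View pics/top0.png

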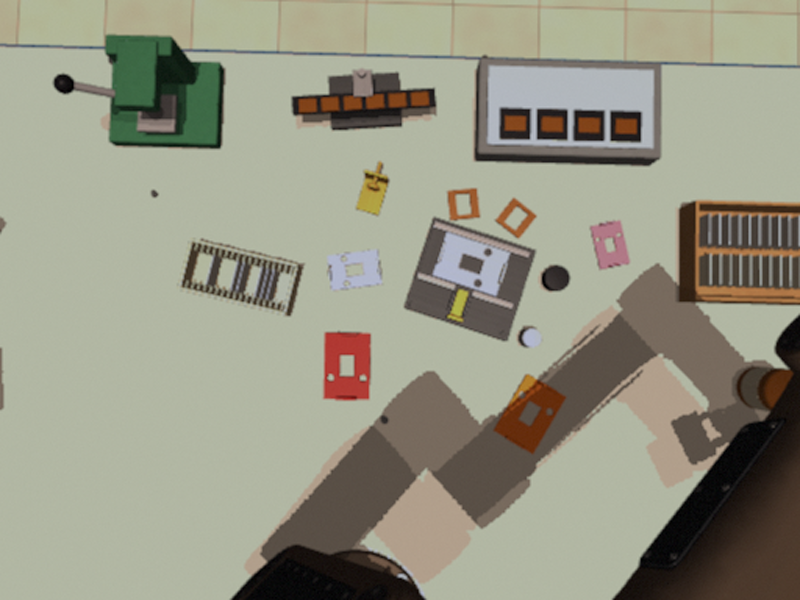

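View pics/scene0.png

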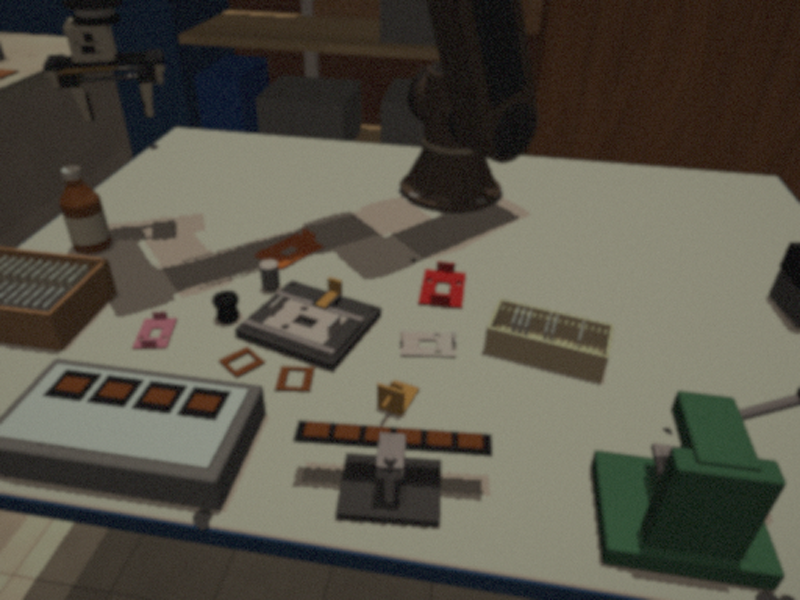

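The top view shows the jig at about (470,278), with the plate in its channel and the bolt on the near side at (458,305). The loupe and canister are at its right (-y) end. Next I'll zoom in and measure.

Run:
```python
from h import *
im=np.mean([grab_frame("top").astype(float) for _ in range(4)],axis=0).astype(np.uint8)
cv2.imwrite("pics/top1raw.png",im)
c=im[130:225,250:355]
cv2.imwrite("pics/top1.png",cv2.resize(c,None,fx=6,fy=6,interpolation=cv2.INTER_CUBIC))
s=np.mean([grab_frame("scene").astype(float) for _ in range(4)],axis=0).astype(np.uint8)
cv2.imwrite("pics/scene1raw.png",s)
cv2.imwrite("pics/scene1.png",cv2.resize(s[165:245,145:255],None,fx=7,fy=7,interpolation=cv2.INTER_CUBIC))
```

```text
(no output)
```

View pics/top1.png

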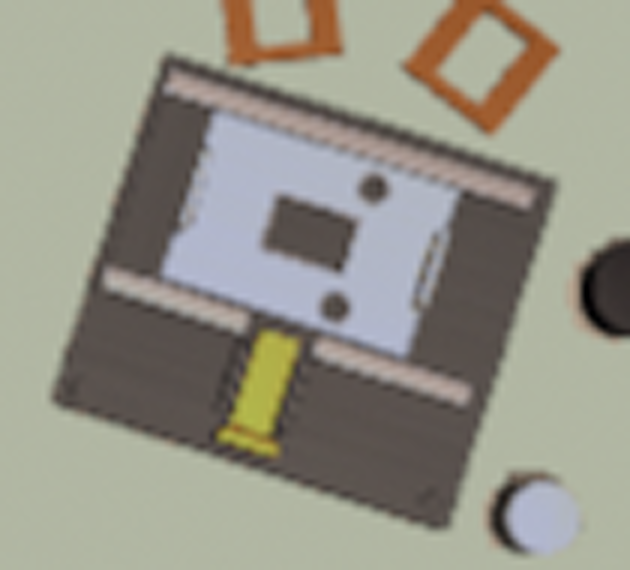

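View pics/scene1.png

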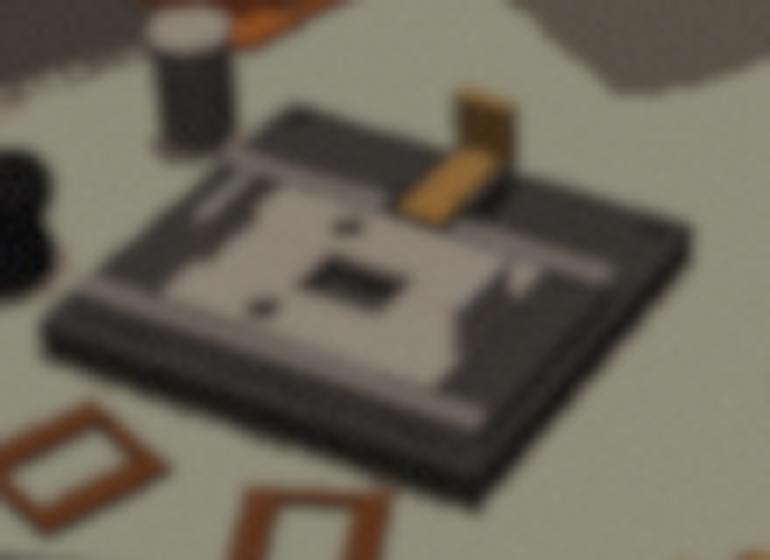

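```bash
cat >> h.py <<'E'
def crop(x,y,f=6,u0=250,v0=130): return u0+(x+.5)/f-.5, v0+(y+.5)/f-.5
def fit2(J,W):
    J=np.array(J);W=np.array(W)[:,:2];jc=J.mean(0);wc=W.mean(0)
    A=J-jc;B=W-wc
    th=np.arctan2((A[:,0]*B[:,1]-A[:,1]*B[:,0]).sum(),(A*B).sum())
    R=np.array([[np.cos(th),-np.sin(th)],[np.sin(th),np.cos(th)]])
    t=wc-R@jc;return th,R,t,(A@R.T-B)
E
python3 - <<'E'
from h import *
J=[(58,100),(58,-80),(-102,-80),(-102,100)]
W=[onz("top",*crop(*p),.018) for p in [(168,55),(557,183),(447,528),(53,402)]]
th,R,t,r=fit2(np.array(J)/1e3,W);print(np.degrees(th),t,r*1e3)
# scene corners
def cs(x,y): return crop(x,y,7,145,165)
W2=[onz("scene",*cs(*p),.018) for p in [(475,490),(45,335),(295,100),(690,240)]]
th2,R2,t2,r2=fit2(np.array(J)/1e3,W2);print("scene",np.degrees(th2),t2,r2*1e3)
def j(p,z): 
    w=onz("top",*crop(*p),z)[:2]; return R.T@(w-t)*1e3
for n,p in dict(h_b=(373,188),h_a=(335,306),pl1=(210,108),pl2=(463,190),pl3=(408,358),pl4=(163,277)).items(): print(n,j(p,.030))
for n,p in dict(tabL=(219,438),tabR=(277,455)).items(): print(n,j(p,.053))
print("tongue",j((282,332),.029))
for n,p in dict(can=(543,515)).items(): print(n,j(p,.05))
for n,p in dict(can=(515,515),loup=(620,290)).items(): print(n,j(p,.0))
print("lip +y", j((185,190),.05), "lip -y", j((435,270),.05))
E
```

```text
-16.59313531361062 [ 0.58864686 -0.19144973] [[ 1.09889581  1.15192708]
 [ 0.97375608 -1.46851729]
 [-1.87215607 -0.64846381]
 [-0.20049582  0.96505401]]
scene -17.165125183308117 [ 0.59686346 -0.18711951] [[ 0.5259749   0.45629567]
 [-1.5624335  -5.40288186]
 [ 4.84817793  0.88405977]
 [-3.81171933  4.06252642]]
h_b [27.90087968 -2.86597886]
h_a [-25.48281679  -2.88419753]
pl1 [38.97774388 74.20137939]
pl2 [ 39.1049904  -39.82671934]
pl3 [-36.9898961  -39.35988172]
pl4 [-36.54468871  70.88842078]
tabL [-95.78314046  27.97230277]
tabR [-95.00556207   2.72506879]
tongue [-43.05541805  15.19406414]
can [ -84.11936062 -111.15681267]
can [ -84.95339827 -107.79506628]
loup [  23.39757917 -121.82377233]
lip +y [-0.6408945  73.63480335] lip -y [ -0.06367427 -36.82836118]
```

Jig pose from the deck corners: residuals under 2 mm. The holes are at x=±27 as they must be, and the plate is at about y=+17, which is within 13..27. I'll work out the waypoints, with tool x along jig y and the fingers closed.

```bash
cat >> h.py <<'E'
TH=np.radians(-16.6);O=np.array([.589,-.1915])
Rj=np.array([[np.cos(TH),-np.sin(TH)],[np.sin(TH),np.cos(TH)]])
def jw(x,y): return Rj@np.array([x,y])/1e3+O
def wj(p): return Rj.T@(np.array(p)[:2]-O)*1e3
def st():
    s=get_state();print("t",round(s["t"],2),"jig",wj(s["eef_pos"]).round(1),"z",s["eef_pos"][2].round(4),"rot",np.degrees(s["ee_rot"]).round(2),"Fj",(Rj.T@s["force"][:2]).round(1),s["force"][2].round(1),"w",s["width"].round(4),"p",s["eef_pos"].round(4))
    return s
E
python3 - <<'E'
from h import *
s=st();p=s["eef_pos"]
t=jw(1,97);print(t,(t-p[:2])*100)
print("unit -y 1cm", Rj@[0,-1],"unit +x",Rj@[1,0])
E
```

```text
Traceback (most recent call last):
  File "h.py", line 23, in st
    s=get_state();print("t",round(s["t"],2),"jig",wj(s["eef_pos"]).round(1),"z",s["eef_pos"][2].round(4),"rot",np.degrees(s["ee_rot"]).round(2),"Fj",(Rj.T@s["force"][:2]).round(1),s["force"][2].round(1),"w",s["width"].round(4),"p",s["eef_pos"].round(4))
                                                                                                                                                                                                               ^^^^^^^^^^^^^^^^
AttributeError: 'float' object has no attribute 'round'
```

```bash
sed -i 's/s\["width"\].round(4)/round(s["width"],4)/' h.py
python3 - <<'E'
from h import *
s=st();p=s["eef_pos"]
t=jw(1,97);print(t,(t-p[:2])*100)
print("unit -y 1cm", Rj@[0,-1],"unit +x",Rj@[1,0])
E
```

```text
t 0.5 jig [-155.4 -475.1] z 0.2281 rot [ 180.      0.   -153.19] Fj [ 0.1 -0.4] -0.3 w 0.0878 p [ 0.3043 -0.6024  0.2281]
[ 0.61767009 -0.0988284 ] [31.33362192 50.36021118]
unit -y 1cm [-0.28568837 -0.95832257] unit +x [ 0.95832257 -0.28568837]
```

move_arm([
  {"delta_rot": [0,0,4.66],"delta_pos": [1.57,2.52,0],"hand": 0},
  {"delta_rot": [0,0,4.66],"delta_pos": [1.57,2.52,0],"hand": 0},
  {"delta_rot": [0,0,4.66],"delta_pos": [1.57,2.52,0],"hand": 0},
  {"delta_rot": [0,0,4.66],"delta_pos": [1.57,2.52,0],"hand": 0},
  {"delta_rot": [0,0,4.66],"delta_pos": [1.57,2.52,0],"hand": 0},
  {"delta_rot": [0,0,4.66],"delta_pos": [1.57,2.52,0],"hand": 0},
  {"delta_rot": [0,0,4.66],"delta_pos": [1.57,2.52,0],"hand": 0},
  {"delta_rot": [0,0,4.66],"delta_pos": [1.57,2.52,0],"hand": 0},
  {"delta_rot": [0,0,4.66],"delta_pos": [1.57,2.52,0],"hand": 0},
  {"delta_rot": [0,0,4.66],"delta_pos": [1.57,2.52,0],"hand": 0},
], force=20)

```text
t: 1.5
eef_pos: [0.4619, -0.3494, 0.2284]
ee_rot: [-3.141, -0.0, -1.857]
force: [-0.1, 0.1, 1.1]
width: 0.0134
```

move_arm([
  {"delta_rot": [0,0,0],"delta_pos": [1.57,2.52,0],"hand": 0},
  {"delta_rot": [0,0,0],"delta_pos": [1.57,2.52,0],"hand": 0},
  {"delta_rot": [0,0,0],"delta_pos": [1.57,2.52,0],"hand": 0},
  {"delta_rot": [0,0,0],"delta_pos": [1.57,2.52,0],"hand": 0},
  {"delta_rot": [0,0,0],"delta_pos": [1.57,2.52,0],"hand": 0},
  {"delta_rot": [0,0,0],"delta_pos": [1.57,2.52,0],"hand": 0},
  {"delta_rot": [0,0,0],"delta_pos": [1.57,2.52,0],"hand": 0},
  {"delta_rot": [0,0,0],"delta_pos": [1.57,2.52,0],"hand": 0},
  {"delta_rot": [0,0,0],"delta_pos": [1.57,2.52,0],"hand": 0},
  {"delta_rot": [0,0,0],"delta_pos": [1.57,2.52,0],"hand": 0},
])

```text
t: 2.5
eef_pos: [0.6189, -0.0973, 0.2284]
ee_rot: [-3.141, 0.0, -1.86]
force: [0.3, 0.1, -0.9]
width: 0.0005
```

Run:
```python
from h import *
s=st()
w=grab_frame("wrist");cv2.imwrite("pics/w2.png",w);print(camera_info("wrist"))
```

```text
t 2.5 jig [ 1.7 98.8] z 0.2284 rot [-1.7998e+02  1.0000e-02 -1.0659e+02] Fj [0.3 0.2] -0.9 w 0.0005 p [ 0.6189 -0.0973  0.2284]
{'camera_matrix': array([[278.757078  ,   0.        , 258.27151432],
       [  0.        , 278.757078  , 194.9995224 ],
       [  0.        ,   0.        ,   1.        ]]), 'T_tool_cam': array([[-9.31685140e-04, -9.69630137e-01, -2.44574180e-01,
         6.41369813e-02],
       [ 9.99999360e-01, -1.06052786e-03,  3.95116250e-04,
         3.84707411e-04],
       [-6.42494356e-04, -2.44573655e-01,  9.69630504e-01,
        -1.56511227e-01],
       [ 0.00000000e+00,  0.00000000e+00,  0.00000000e+00,
         1.00000000e+00]])}
```

View pics/w2.png

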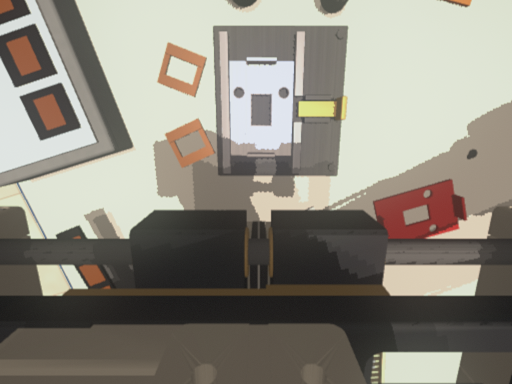

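The wrist view shows the plate in the channel: window at (261,108), lips at (262,60) and (261,154), tab at (344,108), and the plate aligned in x with the tool. I'll cross-check positions.

```bash
cat >> h.py <<'E'
from scipy.spatial.transform import Rotation as Rot
def wray(u,v,z,s):
    c=camera_info("wrist");K=c["camera_matrix"];T=np.array(c["T_tool_cam"])
    Rt=Rot.from_euler("xyz",s["ee_rot"]).as_matrix()
    o=np.array(s["eef_pos"])+Rt@T[:3,3];d=Rt@T[:3,:3]@np.linalg.inv(K)@np.array([u,v,1.])
    return o+d*(z-o[2])/d[2]
E
python3 - <<'E'
from h import *
s=get_state()
for n,u,v,z in [("hA",284,93,.03),("hB",239,93,.03),("lip+ out",261,156.5,.05),("lip- ",262,58,.05),("jig1",214,27,.018),("jig2",347,27,.018),("jig3",217,176,.018),("jig4",338,176,.018),("tab1",346,97,.053),("tab2",346,119,.053)]:
    print(n,wj(wray(u,v,z,s)).round(1))
E
```

```text
hA [-28.1   1.2]
hB [25.9  1.3]
lip+ out [-0.6 75. ]
lip-  [ -1.3 -33.1]
jig1 [ 54.9 -73.3]
jig2 [-101.5  -73.4]
jig3 [ 57.7 104.5]
jig4 [-103.6  104.4]
tab1 [-96.    7.8]
tab2 [-97.9  31.7]
```

move_arm([
  {"delta_rot": [0,0,0],"delta_pos": [0,0,-2.5],"hand": 0},
  {"delta_rot": [0,0,0],"delta_pos": [0,0,-2.5],"hand": 0},
  {"delta_rot": [0,0,0],"delta_pos": [0,0,-2.5],"hand": 0},
  {"delta_rot": [0,0,0],"delta_pos": [0,0,-2.5],"hand": 0},
  {"delta_rot": [0,0,0],"delta_pos": [0,0,-2.5],"hand": 0},
  {"delta_rot": [0,0,0],"delta_pos": [0,0,-2],"hand": 0},
  {"delta_rot": [0,0,0],"delta_pos": [0,0,-1.5],"hand": 0},
  {"delta_rot": [0,0,0],"delta_pos": [0,0,-1.2],"hand": 0},
  {"delta_rot": [0,0,0],"delta_pos": [0,0,0],"hand": 0},
  {"delta_rot": [0,0,0],"delta_pos": [0,0,0],"hand": 0},
])

```text
t: 3.55
eef_pos: [0.6187, -0.0985, 0.0566]
ee_rot: [-3.141, -0.0, -1.86]
force: [0.2, 0.7, 0.4]
width: 0.0002
```

Run:
```python
from h import *
s=st()
w=grab_frame("wrist");cv2.imwrite("pics/w3.png",w)
```

```text
t 3.55 jig [ 1.9 97.6] z 0.0566 rot [-179.98   -0.   -106.59] Fj [0.  0.7] 0.4 w 0.0002 p [ 0.6187 -0.0985  0.0566]
```

View pics/w3.png

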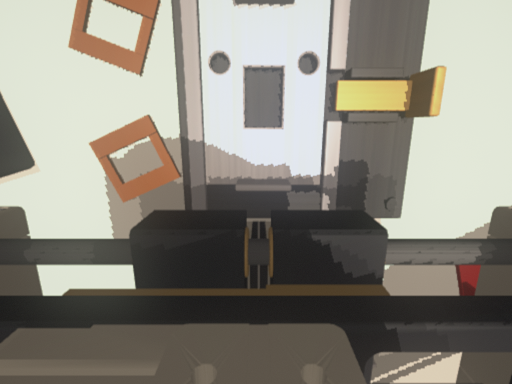

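The wrist view shows the lip at (263,187), centred on the fingers with a clear gap. Advancing along jig -y.

move_arm([
  {"delta_rot": [0,0,0],"delta_pos": [-0.06,-0.19,0],"hand": 0},
  {"delta_rot": [0,0,0],"delta_pos": [-0.06,-0.19,0],"hand": 0},
  {"delta_rot": [0,0,0],"delta_pos": [-0.06,-0.19,0],"hand": 0},
  {"delta_rot": [0,0,0],"delta_pos": [-0.06,-0.19,0],"hand": 0},
  {"delta_rot": [0,0,0],"delta_pos": [-0.06,-0.19,0],"hand": 0},
  {"delta_rot": [0,0,0],"delta_pos": [-0.06,-0.19,0],"hand": 0},
  {"delta_rot": [0,0,0],"delta_pos": [-0.06,-0.19,0],"hand": 0},
  {"delta_rot": [0,0,0],"delta_pos": [-0.06,-0.19,0],"hand": 0},
  {"delta_rot": [0,0,0],"delta_pos": [-0.06,-0.19,0],"hand": 0},
  {"delta_rot": [0,0,0],"delta_pos": [0,0,0],"hand": 0},
])

```text
t: 4.6
eef_pos: [0.6128, -0.1158, 0.0561]
ee_rot: [3.141, -0.0, -1.861]
force: [-0.3, 0.1, 0.3]
width: 0.0005
```

Run:
```python
from h import *
s=st()
w=grab_frame("wrist");cv2.imwrite("pics/w4.png",w)
```

```text
t 4.6 jig [ 1.2 79.3] z 0.0561 rot [ 179.99   -0.   -106.61] Fj [-0.3 -0. ] 0.3 w 0.0005 p [ 0.6128 -0.1158  0.0561]
```

View pics/w4.png

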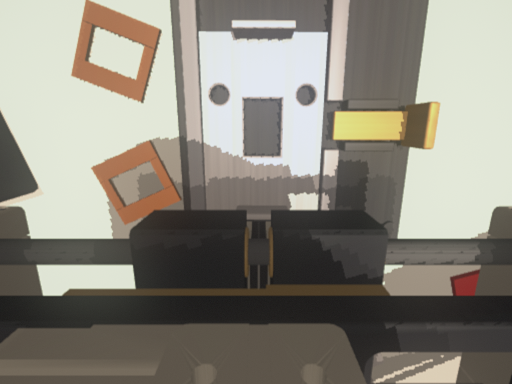

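move_arm([
  {"delta_rot": [0,0,0],"delta_pos": [-0.03,-0.1,0],"hand": 0},
  {"delta_rot": [0,0,0],"delta_pos": [-0.03,-0.1,0],"hand": 0},
  {"delta_rot": [0,0,0],"delta_pos": [-0.03,-0.1,0],"hand": 0},
  {"delta_rot": [0,0,0],"delta_pos": [-0.03,-0.1,0],"hand": 0},
  {"delta_rot": [0,0,0],"delta_pos": [-0.03,-0.1,0],"hand": 0},
  {"delta_rot": [0,0,0],"delta_pos": [-0.03,-0.1,0],"hand": 0},
  {"delta_rot": [0,0,0],"delta_pos": [-0.03,-0.1,0],"hand": 0},
  {"delta_rot": [0,0,0],"delta_pos": [-0.03,-0.1,0],"hand": 0},
  {"delta_rot": [0,0,0],"delta_pos": [-0.03,-0.1,0],"hand": 0},
  {"delta_rot": [0,0,0],"delta_pos": [-0.03,-0.1,0],"hand": 0},
])

```text
t: 5.65
eef_pos: [0.6099, -0.1257, 0.0562]
ee_rot: [3.142, 0.0, -1.86]
force: [-0.0, -0.4, -1.5]
width: 0.0003
```

Run:
```python
from h import *
s=st()
w=grab_frame("wrist");cv2.imwrite("pics/w5.png",w)
```

```text
t 5.65 jig [ 1.2 69.1] z 0.0562 rot [ 180.     0.  -106.6] Fj [ 0.1 -0.4] -1.5 w 0.0003 p [ 0.6099 -0.1257  0.0562]
```

View pics/w5.png

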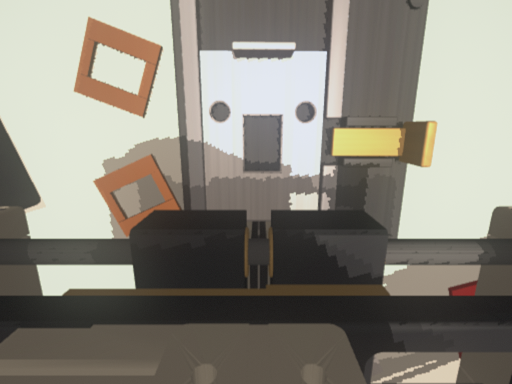

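Run:
```python
from h import *
s=get_state()
for n,u,v,z in [("hA",305.5,112,.03),("hB",219.5,111.5,.03),("lip- out",263,43,.05),("lip- in",263,48,.05),("ton1",367,127,.029),("ton2",367,156,.029)]: print(n,wj(wray(u,v,z,s)).round(1))
s["eef_pos"]=jw(1.9,97.6).tolist()+[.0566]
for n,u,v,z in [("hA",308.5,63,.03),("hB",219.5,63,.03),("ton1",370,81,.029),("ton2",370,109,.029),("lip+ out",263,190,.05)]: print("w3",n,wj(wray(u,v,z,s)).round(1))
s["eef_pos"]=jw(1.2,79.3).tolist()+[.0561]
for n,u,v,z in [("hA",306,95,.03),("hB",219.5,94.5,.03),("ton1",370,111,.029),("ton2",370,140,.029),("lip- out",263,21,.05)]: print("w4",n,wj(wray(u,v,z,s)).round(1))
```

```text
hA [-29.   -2.9]
hB [25.  -3.2]
lip- out [ -1.8 -37.1]
lip- in [ -1.8 -34.7]
ton1 [-68.9   6.3]
ton2 [-70.7  24.8]
w3 hA [-29.   -2.7]
w3 hB [24.8 -2.8]
w3 ton1 [-67.6   7.4]
w3 ton2 [-69.2  23.9]
w3 lip+ out [-1.4 71.5]
w4 hA [-28.9  -2.6]
w4 hB [24.7 -3. ]
w4 ton1 [-69.9   6.8]
w4 ton2 [-71.6  24.8]
w4 lip- out [ -1.8 -37.1]
```

Run:
```python
from h import *
c=camera_info("wrist");K=c["camera_matrix"];T=np.linalg.inv(c["T_tool_cam"])
for p in [(0,0,0),(0,0,.022),(.0095,0,.022),(-.0095,0,.022)]:
    q=K@(T@np.r_[p,1])[:3];print(p,q[:2]/q[2])
s=st();e=np.array(s["eef_pos"])-[0,0,.022]
print(proj("scene",e),proj("top",e))
f=grab_frame("scene");u,v=proj("scene",e).astype(int)
cv2.imwrite("pics/s5.png",cv2.resize(f[v-60:v+40,u-65:u+65],None,fx=6,fy=6,interpolation=cv2.INTER_CUBIC))
f=grab_frame("top");cv2.imwrite("pics/t5.png",cv2.resize(f[120:230,235:365],None,fx=5,fy=5,interpolation=cv2.INTER_CUBIC))
```

```text
(0, 0, 0) [257.55879846 234.80685993]
(0, 0, 0.022) [257.61847499 222.3633288 ]
(0.0095, 0, 0.022) [257.59710313 208.93268165]
(-0.0095, 0, 0.022) [257.63932716 235.46738847]
t 5.7 jig [ 1.2 69. ] z 0.0562 rot [ 180.    -0.  -106.6] Fj [0.7 0.5] -0.7 w 0.0006 p [ 0.6099 -0.1258  0.0562]
[212.71004524 209.2389073 ] [282.10554111 161.74458377]
```

View pics/s5.png

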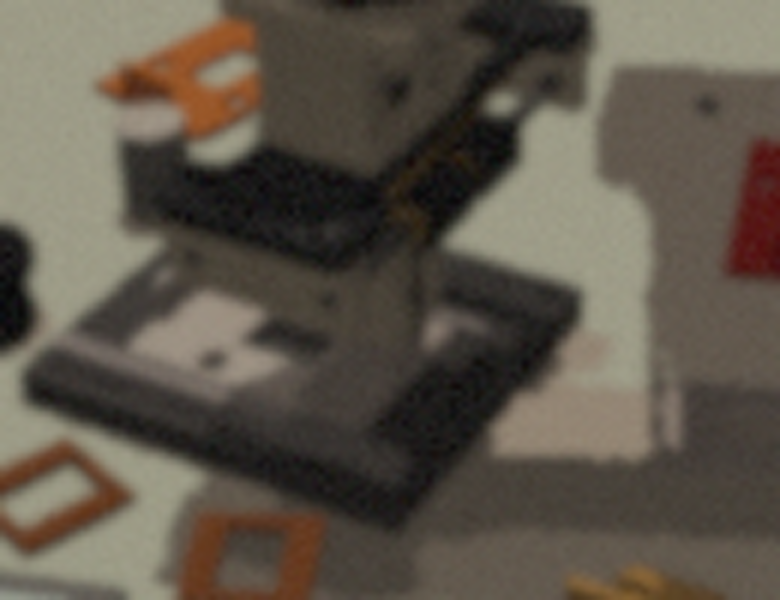

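View pics/t5.png

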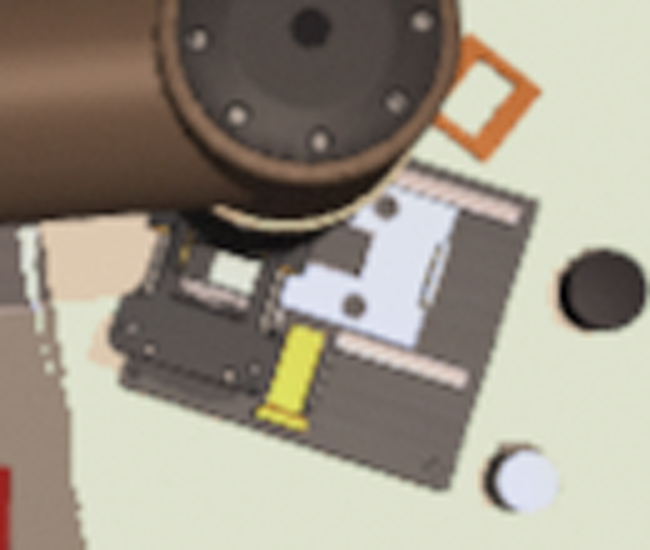

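Run:
```python
from h import *
a=cv2.imread("pics/w4.png")[170:300,180:340];b=cv2.imread("pics/w5.png")[170:300,180:340]
cv2.imwrite("pics/w45.png",cv2.resize(np.hstack([a,b]),None,fx=2.5,fy=2.5,interpolation=cv2.INTER_CUBIC))
```

```text
(no output)
```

View pics/w45.png

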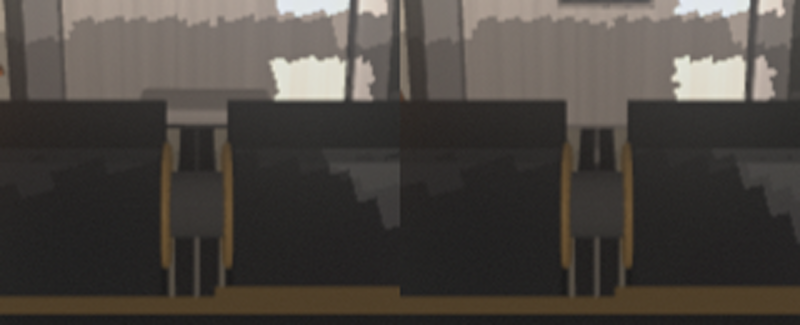

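Run:
```python
from h import *
s=get_state()
s["eef_pos"]=jw(1.2,79.3).tolist()+[.0561]
for z in(.04,.05): print(z,[wj(wray(258,v,z,s)).round(1) for v in (205,212,220)])
c=camera_info("wrist");K=c["camera_matrix"];T=np.linalg.inv(c["T_tool_cam"])
for z in (-.03,-.02,-.01,0,.01,.022):
  for x in (.0095,0,-.0095):
    q=K@(T@np.r_[x,0,z,1])[:3];print(z,x,(q[1]/q[2]).round(1),end=' | ')
  print()
# compare frames for reliability: sizes at finger: px/mm at tip
a=cv2.imread("pics/w5.png");cv2.imwrite("pics/w5z.png",cv2.resize(a[195:310,235:285],None,fx=5,fy=5,interpolation=cv2.INTER_CUBIC))
```

```text
0.04 [array([ 0.9, 65.3]), array([ 0.9, 70.1]), array([ 0.9, 75.5])]
0.05 [array([ 0.9, 62.4]), array([ 0.9, 66.9]), array([ 0.9, 72. ])]
-0.03 0.0095 240.2 | -0.03 0 258.0 | -0.03 -0.0095 275.2 | 
-0.02 0.0095 232.5 | -0.02 0 249.2 | -0.02 -0.0095 265.5 | 
-0.01 0.0095 225.8 | -0.01 0 241.6 | -0.01 -0.0095 256.9 | 
0 0.0095 219.8 | 0 0 234.8 | 0 -0.0095 249.4 | 
0.01 0.0095 214.5 | 0.01 0 228.8 | 0.01 -0.0095 242.6 | 
0.022 0.0095 208.9 | 0.022 0 222.4 | 0.022 -0.0095 235.5 |
```

View pics/w5z.png

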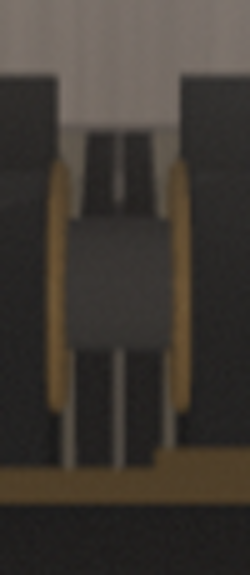

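The lip at v≈205–220 in w4 is hidden behind the fingertips in w5, yet the holes stayed at jig y≈-3 and there was no force. So the tips seem to be passing over the lip. I'll back off and look at the tips from the side against a plain background.

move_arm([
  {"delta_rot": [0,0,0],"delta_pos": [0.1,0.5,1],"hand": 0},
  {"delta_rot": [0,0,0],"delta_pos": [0.3,1,1],"hand": 0},
  {"delta_rot": [0,0,0],"delta_pos": [0.3,1,0],"hand": 0},
  {"delta_rot": [0,0,0],"delta_pos": [0.3,1,0],"hand": 0},
  {"delta_rot": [0,0,0],"delta_pos": [0.3,1,0],"hand": 0},
  {"delta_rot": [0,0,0],"delta_pos": [0.3,1,0],"hand": 0},
  {"delta_rot": [0,0,0],"delta_pos": [0.3,1,0],"hand": 0},
  {"delta_rot": [0,0,0],"delta_pos": [0.3,1,0],"hand": 0},
  {"delta_rot": [0,0,0],"delta_pos": [0,0,0],"hand": 0},
  {"delta_rot": [0,0,0],"delta_pos": [0,0,0],"hand": 0},
])

```text
t: 6.8
eef_pos: [0.6319, -0.0503, 0.076]
ee_rot: [3.141, -0.0, -1.86]
force: [-0.2, 0.1, 0.5]
width: 0.0004
```

Run:
```python
from h import *
s=st();e=np.array(s["eef_pos"])
f=np.mean([grab_frame("scene").astype(float) for _ in range(3)],axis=0).astype(np.uint8)
uv=proj("scene",e-[0,0,.022]);u,v=uv.astype(int)
f=cv2.convertScaleAbs(f,alpha=1.6)
g=cv2.resize(f[v-60:v+40,u-65:u+65],None,fx=6,fy=6,interpolation=cv2.INTER_CUBIC)
for d,c in((0,(0,255,0)),(.022,(0,0,255))):
    q=(proj("scene",e-[0,0,d])-[u-65,v-60])*6+2.5;cv2.circle(g,tuple(int(i) for i in q),3,c,1)
cv2.imwrite("pics/s6.png",g)
```

```text
t 6.8 jig [  0.7 147.6] z 0.076 rot [ 1.7998e+02 -1.0000e-02 -1.0656e+02] Fj [-0.2  0.1] 0.5 w 0.0004 p [ 0.6319 -0.0503  0.076 ]
```

View pics/s6.png

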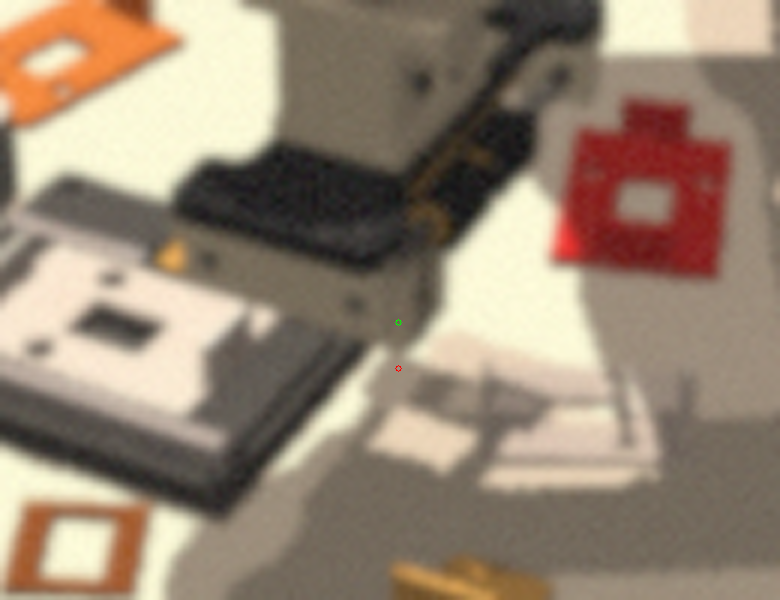

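Run:
```python
from h import *
s=st();e=np.array(s["eef_pos"]);Rt=Rot.from_euler("xyz",s["ee_rot"]).as_matrix()
u,v=proj("scene",e-[0,0,.022]).astype(int)
g=cv2.imread("pics/s6.png")
def P(p): 
    q=(proj("scene",e+Rt@np.array(p))-[u-65,v-60])*6+2.5; return tuple(int(i) for i in q)
def box(x,y0,y1,z0,z1,c):
    import itertools
    V=list(itertools.product((-x,x),(y0,y1),(z0,z1)))
    for a in V:
        for b in V:
            if sum(i!=j for i,j in zip(a,b))==1: cv2.line(g,P(a),P(b),c,1)
box(.039,-.0965,.0965,-.09,-.044,(0,0,255))
box(.0095,-.021,0.021,-.044,.022,(0,255,0))
cv2.imwrite("pics/s6b.png",g)
```

```text
t 6.95 jig [  0.8 146.9] z 0.0761 rot [ 1.7999e+02 -1.0000e-02 -1.0662e+02] Fj [ 0.  -0.2] -0.7 w 0.0004 p [ 0.6318 -0.051   0.0761]
```

View pics/s6b.png

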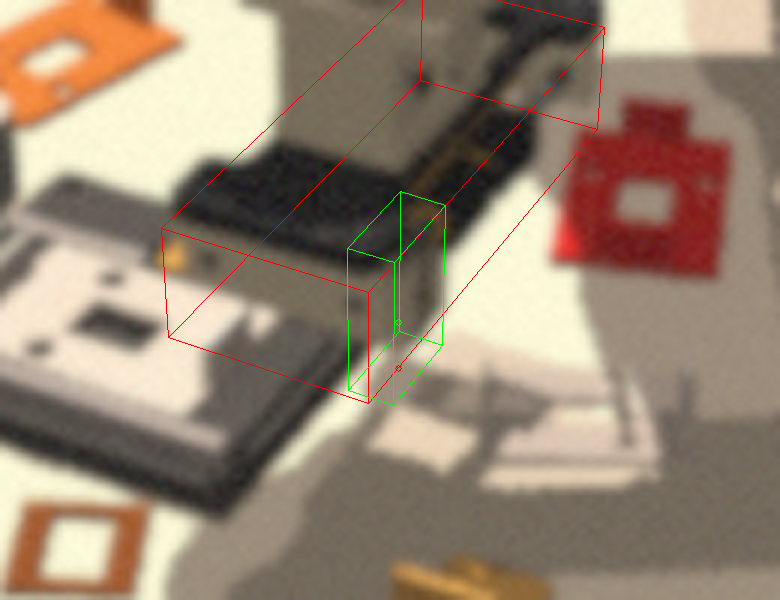

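move_arm([
  {"delta_rot": [0,0,0],"delta_pos": [0,0,-1],"hand": 0},
  {"delta_rot": [0,0,0],"delta_pos": [0,0,-1],"hand": 0},
  {"delta_rot": [0,0,0],"delta_pos": [0,0,-1],"hand": 0},
  {"delta_rot": [0,0,0],"delta_pos": [0,0,-1],"hand": 0},
  {"delta_rot": [0,0,0],"delta_pos": [0,0,-0.5],"hand": 0},
  {"delta_rot": [0,0,0],"delta_pos": [0,0,-0.5],"hand": 0},
  {"delta_rot": [0,0,0],"delta_pos": [0,0,0],"hand": 0},
  {"delta_rot": [0,0,0],"delta_pos": [0,0,0],"hand": 0},
  {"delta_rot": [0,0,0],"delta_pos": [0,0,-0.2],"hand": 0},
  {"delta_rot": [0,0,0],"delta_pos": [0,0,-0.2],"hand": 0},
])

```text
t: 7.95
eef_pos: [0.6323, -0.0505, 0.0225]
ee_rot: [-3.141, 0.0, -1.86]
force: [0.3, 0.1, -0.5]
width: 0.0003
```

Run:
```python
from h import *
s=st();w=grab_frame("wrist");cv2.imwrite("pics/w7.png",w)
```

```text
t 7.95 jig [  1.2 147.5] z 0.0225 rot [-1.7995e+02  2.0000e-02 -1.0659e+02] Fj [0.3 0.2] -0.5 w 0.0003 p [ 0.6323 -0.0505  0.0225]
```

View pics/w7.png

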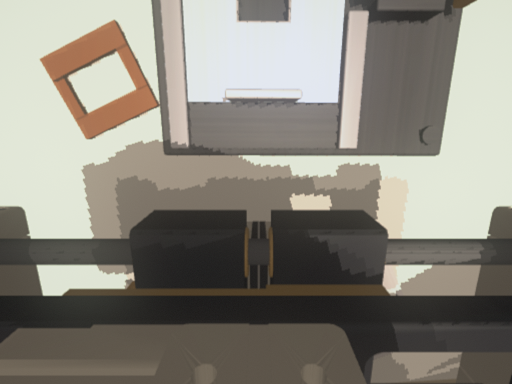

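move_arm([
  {"delta_rot": [0,0,0],"delta_pos": [0,0,-0.03],"hand": 0},
  {"delta_rot": [0,0,0],"delta_pos": [0,0,-0.03],"hand": 0},
  {"delta_rot": [0,0,0],"delta_pos": [0,0,-0.03],"hand": 0},
  {"delta_rot": [0,0,0],"delta_pos": [0,0,-0.03],"hand": 0},
  {"delta_rot": [0,0,0],"delta_pos": [0,0,-0.03],"hand": 0},
  {"delta_rot": [0,0,0],"delta_pos": [0,0,-0.03],"hand": 0},
  {"delta_rot": [0,0,0],"delta_pos": [0,0,-0.03],"hand": 0},
  {"delta_rot": [0,0,0],"delta_pos": [0,0,-0.03],"hand": 0},
  {"delta_rot": [0,0,0],"delta_pos": [0,0,0],"hand": 0},
  {"delta_rot": [0,0,0],"delta_pos": [0,0,0],"hand": 0},
])

```text
t: 9.0
eef_pos: [0.6319, -0.0506, 0.0198]
ee_rot: [3.142, 0.0, -1.86]
force: [0.8, 0.8, 0.0]
width: 0.0006
```

Run:
```python
from h import *
s=st()
e=np.array(s["eef_pos"]);u,v=proj("scene",e).astype(int)
f=np.mean([grab_frame("scene").astype(float) for _ in range(3)],axis=0).astype(np.uint8)
g=cv2.convertScaleAbs(cv2.resize(f[v-50:v+40,u-60:u+60],None,fx=6,fy=6,interpolation=cv2.INTER_CUBIC),alpha=1.7)
cv2.imwrite("pics/s8.png",g)
```

```text
t 9.0 jig [  0.9 147.3] z 0.0198 rot [ 180.     0.  -106.6] Fj [0.5 1. ] 0.0 w 0.0006 p [ 0.6319 -0.0506  0.0198]
```

View pics/s8.png

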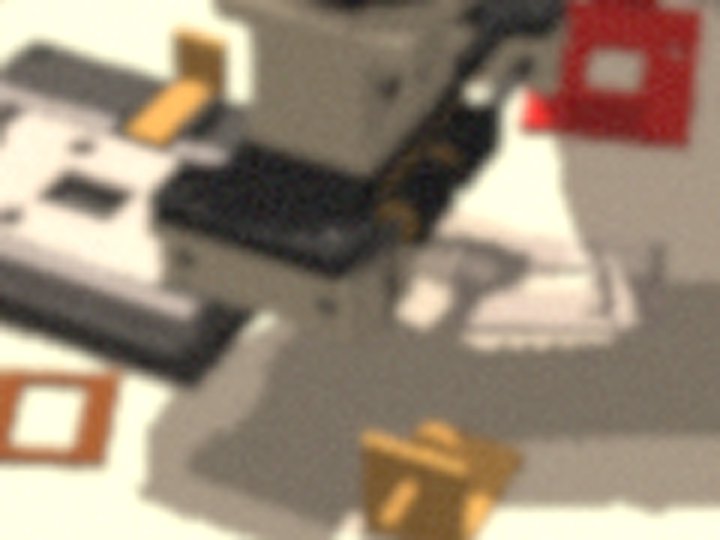

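move_arm([
  {"delta_rot": [0,0,0],"delta_pos": [0,0,-0.1],"hand": 0},
  {"delta_rot": [0,0,0],"delta_pos": [0,0,-0.1],"hand": 0},
  {"delta_rot": [0,0,0],"delta_pos": [0,0,-0.1],"hand": 0},
  {"delta_rot": [0,0,0],"delta_pos": [0,0,-0.1],"hand": 0},
  {"delta_rot": [0,0,0],"delta_pos": [0,0,-0.1],"hand": 0},
  {"delta_rot": [0,0,0],"delta_pos": [0,0,-0.1],"hand": 0},
  {"delta_rot": [0,0,0],"delta_pos": [0,0,-0.1],"hand": 0},
  {"delta_rot": [0,0,0],"delta_pos": [0,0,-0.1],"hand": 0},
  {"delta_rot": [0,0,0],"delta_pos": [0,0,0],"hand": 0},
  {"delta_rot": [0,0,0],"delta_pos": [0,0,0],"hand": 0},
])

```text
t: 10.15
eef_pos: [0.6319, -0.0506, 0.0117]
ee_rot: [3.142, -0.0, -1.86]
force: [1.2, -0.1, 0.0]
width: 0.0005
```

move_arm([
  {"delta_rot": [0,0,0],"delta_pos": [0,0,1.0],"hand": 0},
  {"delta_rot": [0,0,0],"delta_pos": [0,0,1.0],"hand": 0},
  {"delta_rot": [0,0,0],"delta_pos": [0,0,0.8],"hand": 0},
  {"delta_rot": [0,0,0],"delta_pos": [-0.25,-0.9,0],"hand": 0},
  {"delta_rot": [0,0,0],"delta_pos": [-0.25,-0.9,0],"hand": 0},
  {"delta_rot": [0,0,0],"delta_pos": [-0.25,-0.9,0],"hand": 0},
  {"delta_rot": [0,0,0],"delta_pos": [-0.25,-0.9,0],"hand": 0},
  {"delta_rot": [0,0,0],"delta_pos": [-0.25,-0.9,0],"hand": 0},
  {"delta_rot": [0,0,0],"delta_pos": [-0.25,-0.9,0],"hand": 0},
  {"delta_rot": [0,0,0],"delta_pos": [0,0,0],"hand": 0},
])

```text
t: 11.15
eef_pos: [0.6163, -0.1059, 0.0395]
ee_rot: [3.141, -0.0, -1.862]
force: [-0.9, 0.2, 0.0]
width: 0.0007
```

Run:
```python
from h import *
s=st();w=grab_frame("wrist");cv2.imwrite("pics/w9.png",w)
```

```text
t 11.15 jig [ 1.7 89.8] z 0.0395 rot [ 1.7997e+02 -1.0000e-02 -1.0668e+02] Fj [-0.9 -0. ] 0.0 w 0.0007 p [ 0.6163 -0.1059  0.0395]
```

View pics/w9.png

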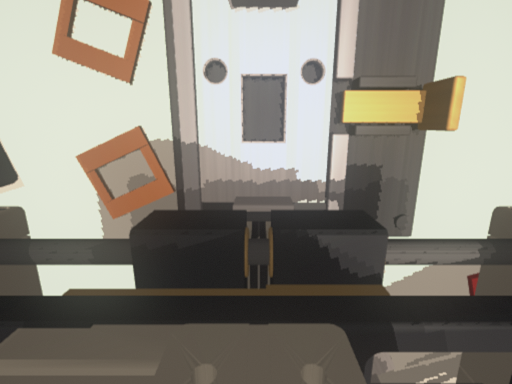

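The lip at v≈200–212 is just ahead of the tip (v≈221). Now pushing.

move_arm([
  {"delta_rot": [0,0,0],"delta_pos": [-0.04,-0.13,0],"hand": 0},
  {"delta_rot": [0,0,0],"delta_pos": [-0.04,-0.13,0],"hand": 0},
  {"delta_rot": [0,0,0],"delta_pos": [-0.04,-0.13,0],"hand": 0},
  {"delta_rot": [0,0,0],"delta_pos": [-0.04,-0.13,0],"hand": 0},
  {"delta_rot": [0,0,0],"delta_pos": [-0.04,-0.13,0],"hand": 0},
  {"delta_rot": [0,0,0],"delta_pos": [-0.04,-0.13,0],"hand": 0},
  {"delta_rot": [0,0,0],"delta_pos": [-0.04,-0.13,0],"hand": 0},
  {"delta_rot": [0,0,0],"delta_pos": [-0.04,-0.13,0],"hand": 0},
  {"delta_rot": [0,0,0],"delta_pos": [-0.04,-0.13,0],"hand": 0},
  {"delta_rot": [0,0,0],"delta_pos": [-0.04,-0.13,0],"hand": 0},
])

```text
t: 12.2
eef_pos: [0.613, -0.1176, 0.0398]
ee_rot: [-3.141, 0.0, -1.86]
force: [0.0, 0.7, 0.0]
width: 0.0003
```

Run:
```python
from h import *
s=st();w=grab_frame("wrist");cv2.imwrite("pics/w10.png",w)
```

```text
t 12.2 jig [ 1.9 77.7] z 0.0398 rot [-1.7999e+02  1.0000e-02 -1.0660e+02] Fj [-0.2  0.7] 0.0 w 0.0003 p [ 0.613  -0.1176  0.0398]
```

View pics/w10.png

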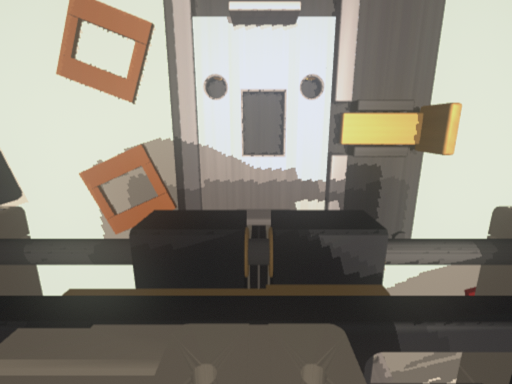

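Tongue moved 22 px while the holes moved 16 px, so the plate is now sliding (~3 mm so far). I'll continue.

move_arm([
  {"delta_rot": [0,0,0],"delta_pos": [-0.04,-0.1,0],"hand": 0},
  {"delta_rot": [0,0,0],"delta_pos": [-0.03,-0.1,0],"hand": 0},
  {"delta_rot": [0,0,0],"delta_pos": [-0.03,-0.1,0],"hand": 0},
  {"delta_rot": [0,0,0],"delta_pos": [-0.03,-0.1,0],"hand": 0},
  {"delta_rot": [0,0,0],"delta_pos": [-0.03,-0.1,0],"hand": 0},
  {"delta_rot": [0,0,0],"delta_pos": [-0.03,-0.1,0],"hand": 0},
  {"delta_rot": [0,0,0],"delta_pos": [-0.03,-0.1,0],"hand": 0},
  {"delta_rot": [0,0,0],"delta_pos": [-0.03,-0.1,0],"hand": 0},
  {"delta_rot": [0,0,0],"delta_pos": [-0.03,-0.1,0],"hand": 0},
  {"delta_rot": [0,0,0],"delta_pos": [-0.03,-0.1,0],"hand": 0},
])

```text
t: 13.25
eef_pos: [0.6097, -0.1278, 0.0397]
ee_rot: [3.141, -0.0, -1.86]
force: [0.8, 1.8, -0.4]
width: 0.0008
```

Run:
```python
from h import *
s=st();w=grab_frame("wrist");cv2.imwrite("pics/w11.png",w)
```

```text
t 13.25 jig [ 1.6 67. ] z 0.0397 rot [ 1.7999e+02 -1.0000e-02 -1.0660e+02] Fj [0.2 1.9] -0.4 w 0.0008 p [ 0.6097 -0.1278  0.0397]
```

View pics/w11.png

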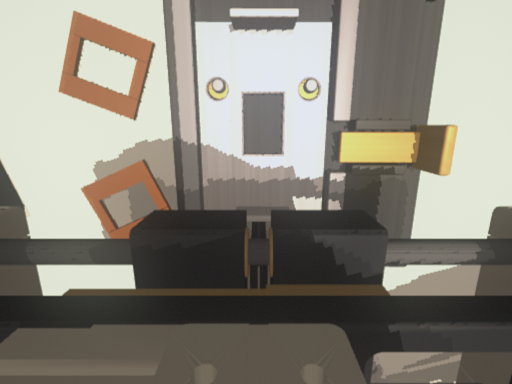

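Run:
```python
from h import *
a=cv2.imread("pics/w11.png")
cv2.imwrite("pics/w11z.png",cv2.resize(a[0:225,165:365],None,fx=2.6,fy=2.6,interpolation=cv2.INTER_CUBIC))
s=get_state()
for z in(.023,.030): print(z,[wj(wray(u,v,z,s)).round(1) for u,v in((217.5,89),(310,89),(196,25),(331,25))])
print([wj(wray(u,v,.025,s)).round(1) for u,v in((218,85),(311,85))])
```

```text
0.023 [array([ 24.9, -17.5]), array([-29.2, -17.4]), array([ 35.6, -50.9]), array([-39.4, -50.9])]
0.03 [array([ 24. , -16.7]), array([-27.9, -16.6]), array([ 34.3, -48.8]), array([-37.7, -48.7])]
[array([ 24.3, -19.4]), array([-29.3, -19.4])]
```

View pics/w11z.png

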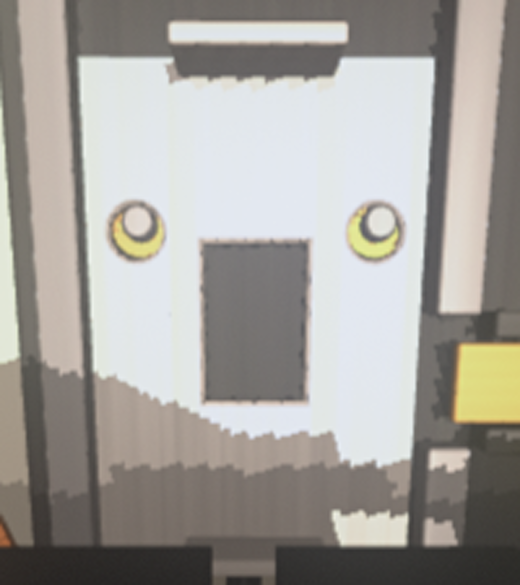

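Pins show in both holes. The hole spacing comes out at 54.1 mm at the dropped height, as given (51.9 mm at the raised height), so the pin end has dropped. It sits about 2 mm short of centre. I'll nudge a little more, then back off and check the +y end.

move_arm([
  {"delta_rot": [0,0,0],"delta_pos": [-0.01,-0.05,-0.1],"hand": 0},
  {"delta_rot": [0,0,0],"delta_pos": [-0.02,-0.05,-0.1],"hand": 0},
  {"delta_rot": [0,0,0],"delta_pos": [-0.01,-0.05,0],"hand": 0},
  {"delta_rot": [0,0,0],"delta_pos": [0,0,0],"hand": 0},
  {"delta_rot": [0,0,0],"delta_pos": [0.15,0.5,0],"hand": 0},
  {"delta_rot": [0,0,0],"delta_pos": [0.2,0.7,0],"hand": 0},
  {"delta_rot": [0,0,0],"delta_pos": [0.3,1.0,0],"hand": 0},
  {"delta_rot": [0,0,0],"delta_pos": [0.3,1.0,0],"hand": 0},
  {"delta_rot": [0,0,0],"delta_pos": [0,0,0.5],"hand": 0},
  {"delta_rot": [0,0,0],"delta_pos": [0,0,0],"hand": 0},
])

```text
t: 14.3
eef_pos: [0.6195, -0.0964, 0.0434]
ee_rot: [-3.141, 0.0, -1.859]
force: [-0.0, -0.2, 0.4]
width: 0.0002
```

Run:
```python
from h import *
s=st();w=grab_frame("wrist");cv2.imwrite("pics/w12.png",cv2.resize(w[0:225,150:370],None,fx=2.6,fy=2.6,interpolation=cv2.INTER_CUBIC))
```

```text
t 14.3 jig [ 2.1 99.8] z 0.0434 rot [-1.7995e+02  1.0000e-02 -1.0653e+02] Fj [ 0.  -0.2] 0.4 w 0.0002 p [ 0.6195 -0.0964  0.0434]
```

View pics/w12.png

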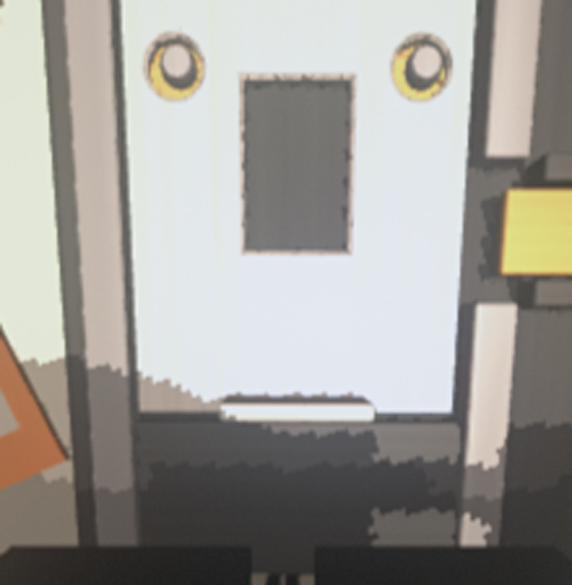

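Run:
```python
from h import *
s=get_state()
for z in(.023,.030):
    q=[wj(wray(150+u/2.6,v/2.6,z,s)) for u,v in((175,67),(421,67),(139,412),(453,412))]
    print(z,np.round(q,1).tolist(),"hole sp",q[0][0]-q[1][0],"end width",q[2][0]-q[3][0],"hole-end",q[2][1]-q[0][1])
q=[wj(wray(150+u/2.6,v/2.6,.025,s)).round(1) for u,v in((177,61),(428,61))];print("pins",q)
print("tab", [wj(wray(u,v,.039,s)).round(1) for u,v in((450,100),)])
f=grab_frame("scene");cv2.imwrite("pics/s12.png",cv2.resize(f[165:245,145:255],None,fx=7,fy=7,interpolation=cv2.INTER_CUBIC))
```

```text
0.023 [[24.7, -19.1], [-28.9, -19.0], [36.2, 56.0], [-40.2, 56.1]] hole sp 53.639767688437956 end width 76.43187521161178 hole-end 75.09935938651783
0.03 [[23.8, -16.9], [-27.7, -16.9], [34.8, 55.2], [-38.6, 55.2]] hole sp 51.51496248839456 end width 73.404217693742 hole-end 72.12448614934705
pins [array([ 24. , -19.6]), array([-30. , -19.6])]
tab [array([-103.5,   22.2])]
```

View pics/s12.png

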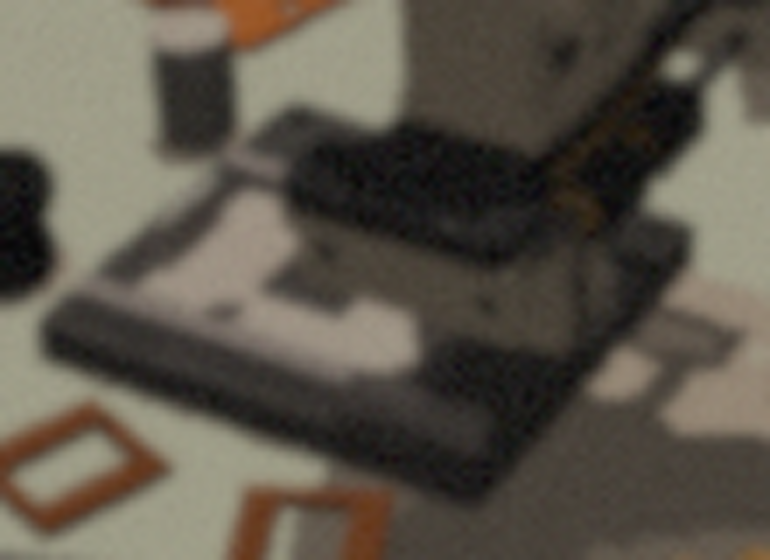

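At z=23 mm everything matches: hole spacing 53.6 (54), end width 76.4 (76) and hole-to-end 75.1 (75). A dark gap shows to the land edge, so the plate is flat. Now the bolt.

Run:
```python
from h import *
s=st();print(s["q"].round(2))
t=jw(-126,15);print((t-np.array(s["eef_pos"])[:2])*100,t)
```

```text
t 14.4 jig [ 1.8 99.2] z 0.043 rot [-1.7998e+02  1.0000e-02 -1.0658e+02] Fj [ 0.4 -0.2] 1.3 w 0.0002 p [ 0.619 -0.097  0.043]
[ 0.16  0.45 -0.31 -0.   -0.81 -0.45]
[-14.64844049  -4.41678954] [ 0.47253668 -0.14112843]
```

move_arm([
  {"delta_rot": [0,0,0],"delta_pos": [0,0,3.5],"hand": 0},
  {"delta_rot": [0,0,0],"delta_pos": [0,0,3.5],"hand": 0},
  {"delta_rot": [0,0,7.5],"delta_pos": [0,0,3],"hand": 0},
  {"delta_rot": [0,0,7.5],"delta_pos": [-1.5,-0.44,0],"hand": 0},
  {"delta_rot": [0,0,7.5],"delta_pos": [-1.5,-0.44,0],"hand": 0},
  {"delta_rot": [0,0,7.5],"delta_pos": [-1.5,-0.44,0],"hand": 0},
  {"delta_rot": [0,0,7.5],"delta_pos": [-1.5,-0.44,0],"hand": 0},
  {"delta_rot": [0,0,7.5],"delta_pos": [-1.5,-0.44,0],"hand": 0},
  {"delta_rot": [0,0,7.5],"delta_pos": [-1.5,-0.44,0],"hand": 0},
  {"delta_rot": [0,0,7.5],"delta_pos": [-1.5,-0.44,0],"hand": 0},
])

```text
t: 15.4
eef_pos: [0.513, -0.1284, 0.1427]
ee_rot: [-3.142, 0.0, -0.808]
force: [-0.7, -1.0, 0.3]
width: 0.0006
```

move_arm([
  {"delta_rot": [0,0,7.5],"delta_pos": [-1.4,-0.44,0],"hand": 0},
  {"delta_rot": [0,0,7.5],"delta_pos": [-1.4,-0.44,0],"hand": 0},
  {"delta_rot": [0,0,7.5],"delta_pos": [-1.4,-0.44,0],"hand": 0},
  {"delta_rot": [0,0,7.5],"delta_pos": [0,0,-1],"hand": 0},
  {"delta_rot": [0,0,0],"delta_pos": [0,0,-2],"hand": 0},
  {"delta_rot": [0,0,0],"delta_pos": [0,0,-2],"hand": 0},
  {"delta_rot": [0,0,0],"delta_pos": [0,0,-1],"hand": 0},
  {"delta_rot": [0,0,0],"delta_pos": [0,0,0],"hand": 0},
  {"delta_rot": [0,0,0],"delta_pos": [0,0,0],"hand": 0},
  {"delta_rot": [0,0,0],"delta_pos": [0,0,0],"hand": 0},
])

```text
t: 16.4
eef_pos: [0.4726, -0.1411, 0.0836]
ee_rot: [-3.141, -0.001, -0.29]
force: [0.1, -0.4, -0.5]
width: 0.0002
```

Run:
```python
from h import *
s=st();w=grab_frame("wrist");cv2.imwrite("pics/w13.png",w)
```

```text
t 16.4 jig [-125.9   15. ] z 0.0836 rot [-1.7998e+02 -8.0000e-02 -1.6590e+01] Fj [ 0.2 -0.4] -0.5 w 0.0002 p [ 0.4726 -0.1411  0.0836]
```

View pics/w13.png

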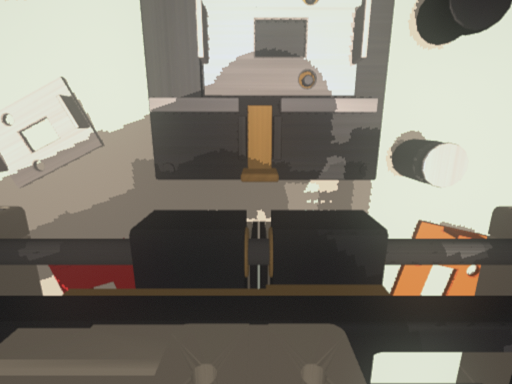

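The wrist view shows the tab at (260,175), centred ahead of the closed tip. The amber blanks, loupe and canister are clear.

Run:
```python
from h import *
s=get_state()
print([wj(wray(u,v,.053,s)).round(1) for u,v in((241,181),(278,181),(260,169))])
print([wj(wray(260,105,.029,s)).round(1)], [wj(wray(204,95,.023,s)).round(1)])
```

```text
[array([-98.3,  28.3]), array([-98.3,   3. ]), array([-90. ,  15.3])]
[array([-47.1,  15.2])] [array([-39.7,  56.4])]
```

move_arm([
  {"delta_rot": [0,0,0],"delta_pos": [0,0,-1],"hand": 0},
  {"delta_rot": [0,0,0],"delta_pos": [0,0,-1],"hand": 0},
  {"delta_rot": [0,0,0],"delta_pos": [0,0,-1],"hand": 0},
  {"delta_rot": [0,0,0],"delta_pos": [0,0,-1],"hand": 0},
  {"delta_rot": [0,0,0],"delta_pos": [0,0,-0.7],"hand": 0},
  {"delta_rot": [0,0,0],"delta_pos": [0,0,0],"hand": 0},
  {"delta_rot": [0,0,0],"delta_pos": [0.19,-0.06,0],"hand": 0},
  {"delta_rot": [0,0,0],"delta_pos": [0.19,-0.06,0],"hand": 0},
  {"delta_rot": [0,0,0],"delta_pos": [0.19,-0.06,0],"hand": 0},
  {"delta_rot": [0,0,0],"delta_pos": [0.19,-0.06,0],"hand": 0},
])

```text
t: 17.45
eef_pos: [0.48, -0.1435, 0.0361]
ee_rot: [-3.141, -0.001, -0.29]
force: [-0.3, 0.2, -0.9]
width: 0.0005
```

move_arm([
  {"delta_rot": [0,0,0],"delta_pos": [0.19,-0.06,0],"hand": 0},
  {"delta_rot": [0,0,0],"delta_pos": [0.19,-0.06,0],"hand": 0},
  {"delta_rot": [0,0,0],"delta_pos": [0.19,-0.06,0],"hand": 0},
  {"delta_rot": [0,0,0],"delta_pos": [0.19,-0.06,0],"hand": 0},
  {"delta_rot": [0,0,0],"delta_pos": [0.19,-0.06,0],"hand": 0},
  {"delta_rot": [0,0,0],"delta_pos": [0.19,-0.06,0],"hand": 0},
  {"delta_rot": [0,0,0],"delta_pos": [0.19,-0.06,0],"hand": 0},
  {"delta_rot": [0,0,0],"delta_pos": [0.19,-0.06,0],"hand": 0},
  {"delta_rot": [0,0,0],"delta_pos": [0.19,-0.06,0],"hand": 0},
  {"delta_rot": [0,0,0],"delta_pos": [0.19,-0.06,0],"hand": 0},
])

```text
t: 18.45
eef_pos: [0.4986, -0.1495, 0.0357]
ee_rot: [-3.142, 0.0, -0.29]
force: [-1.2, 0.5, -0.2]
width: 0.0006
```

Run:
```python
from h import *
s=st();w=grab_frame("wrist");cv2.imwrite("pics/w14.png",w)
```

```text
t 18.45 jig [-98.6  14.5] z 0.0357 rot [-1.80e+02  1.00e-02 -1.66e+01] Fj [-1.3  0.1] -0.2 w 0.0006 p [ 0.4986 -0.1495  0.0357]
```

View pics/w14.png

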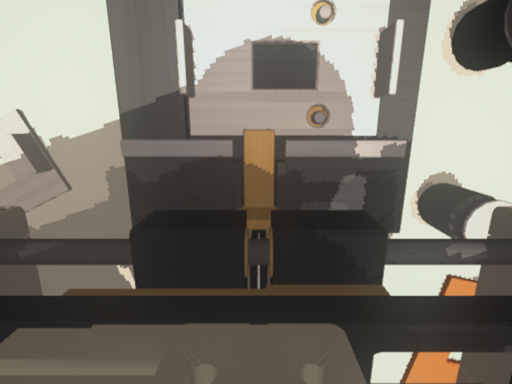

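The bolt is sliding (about 1.3 N) and the tongue end is at v≈129, in the rail gap. I'll continue gently.

move_arm([
  {"delta_rot": [0,0,0],"delta_pos": [0.1,-0.03,0],"hand": 0},
  {"delta_rot": [0,0,0],"delta_pos": [0.1,-0.03,0],"hand": 0},
  {"delta_rot": [0,0,0],"delta_pos": [0.1,-0.03,0],"hand": 0},
  {"delta_rot": [0,0,0],"delta_pos": [0.1,-0.03,0],"hand": 0},
  {"delta_rot": [0,0,0],"delta_pos": [0.1,-0.03,0],"hand": 0},
  {"delta_rot": [0,0,0],"delta_pos": [0.1,-0.03,0],"hand": 0},
  {"delta_rot": [0,0,0],"delta_pos": [0.05,-0.01,0],"hand": 0},
  {"delta_rot": [0,0,0],"delta_pos": [0.05,-0.02,0],"hand": 0},
  {"delta_rot": [0,0,0],"delta_pos": [0,0,0],"hand": 0},
  {"delta_rot": [0,0,0],"delta_pos": [0,0,0],"hand": 0},
])

```text
t: 19.5
eef_pos: [0.5052, -0.1515, 0.0357]
ee_rot: [3.142, 0.001, -0.29]
force: [-3.4, 1.9, 1.8]
width: 0.0002
```

Run:
```python
from h import *
s=st();w=grab_frame("wrist");cv2.imwrite("pics/w15.png",w)
```

```text
t 19.5 jig [-91.7  14.4] z 0.0357 rot [ 1.80e+02  3.00e-02 -1.66e+01] Fj [-3.8  0.9] 1.8 w 0.0002 p [ 0.5052 -0.1515  0.0357]
```

View pics/w15.png

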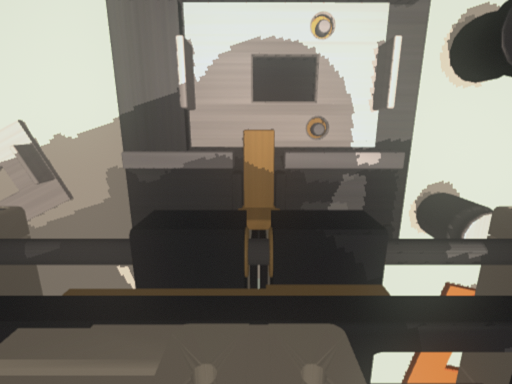

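move_arm([
  {"delta_rot": [0,0,0],"delta_pos": [0.05,-0.01,0],"hand": 0},
  {"delta_rot": [0,0,0],"delta_pos": [0.05,-0.02,0],"hand": 0},
  {"delta_rot": [0,0,0],"delta_pos": [0.05,-0.01,0],"hand": 0},
  {"delta_rot": [0,0,0],"delta_pos": [0,0,0],"hand": 0},
  {"delta_rot": [0,0,0],"delta_pos": [0,0,0],"hand": 0},
  {"delta_rot": [0,0,0],"delta_pos": [0,0,0],"hand": 0},
  {"delta_rot": [0,0,0],"delta_pos": [0,0,0],"hand": 0},
  {"delta_rot": [0,0,0],"delta_pos": [0,0,0],"hand": 0},
  {"delta_rot": [0,0,0],"delta_pos": [0,0,0],"hand": 0},
  {"delta_rot": [0,0,0],"delta_pos": [0,0,0],"hand": 0},
])

```text
t: 20.55
eef_pos: [0.5052, -0.1516, 0.0356]
ee_rot: [3.141, 0.003, -0.29]
force: [-8.4, 6.7, 6.5]
width: -0.0002
```

Run:
```python
from h import *
s=st();s=st()
print("tongue end",wj(wray(259,129,.029,s)),"plate edge",wj(wray(220,148,.023,s)))
```

```text
t 20.55 jig [-91.7  14.2] z 0.0356 rot [179.98   0.18 -16.62] Fj [-9.9  4.1] 6.5 w -0.0002 p [ 0.5052 -0.1516  0.0356]
t 20.55 jig [-91.7  14.2] z 0.0356 rot [179.98   0.18 -16.62] Fj [-9.9  4.1] 6.5 w -0.0002 p [ 0.5052 -0.1516  0.0356]
tongue end [-29.14273922  15.14822821] plate edge [-40.31143188  38.51378189]
```

Commanding a further 1.5 mm gave no motion and force rose to about 10 N, so it is at a stop. The tongue measures 11.2 mm in over the plate edge (11 expected). Backing off to verify.

move_arm([
  {"delta_rot": [0,0,0],"delta_pos": [-0.2,0.06,0],"hand": 0},
  {"delta_rot": [0,0,0],"delta_pos": [-0.5,0.15,0],"hand": 0},
  {"delta_rot": [0,0,0],"delta_pos": [-1,0.3,0],"hand": 0},
  {"delta_rot": [0,0,0],"delta_pos": [-1,0.3,0],"hand": 0},
  {"delta_rot": [0,0,0],"delta_pos": [-1,0.3,1],"hand": 0},
  {"delta_rot": [0,0,0],"delta_pos": [0,0,3],"hand": 0},
  {"delta_rot": [0,0,0],"delta_pos": [0,0,3],"hand": 0},
  {"delta_rot": [0,0,0],"delta_pos": [0,0,3],"hand": 0},
  {"delta_rot": [0,0,0],"delta_pos": [0,0,3],"hand": 0},
  {"delta_rot": [0,0,0],"delta_pos": [0,0,0],"hand": 0},
])

```text
t: 21.55
eef_pos: [0.4719, -0.1409, 0.17]
ee_rot: [-3.14, -0.008, -0.289]
force: [0.2, 1.1, -1.1]
width: 0.0005
```

Run:
```python
from h import *
s=st();w=grab_frame("wrist");cv2.imwrite("pics/w16.png",cv2.resize(w[0:230,120:400],None,fx=2.6,fy=2.6,interpolation=cv2.INTER_CUBIC))
f=grab_frame("top");cv2.imwrite("pics/t16.png",cv2.resize(f[130:225,250:355],None,fx=6,fy=6,interpolation=cv2.INTER_CUBIC))
f=grab_frame("scene");cv2.imwrite("pics/s16.png",cv2.resize(f[165:245,145:255],None,fx=7,fy=7,interpolation=cv2.INTER_CUBIC))
```

```text
t 21.55 jig [-126.6   15.1] z 0.17 rot [-179.89   -0.43  -16.55] Fj [-0.1  1.1] -1.1 w 0.0005 p [ 0.4719 -0.1409  0.17  ]
```

View pics/w16.png

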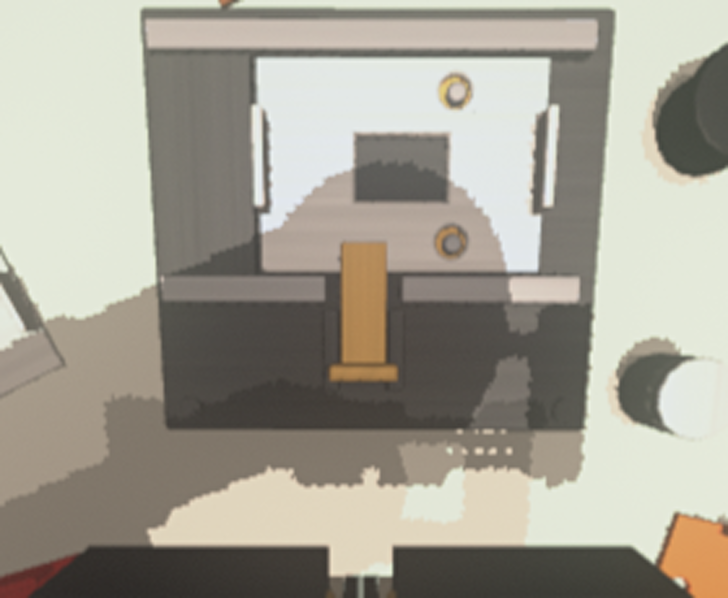

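View pics/t16.png

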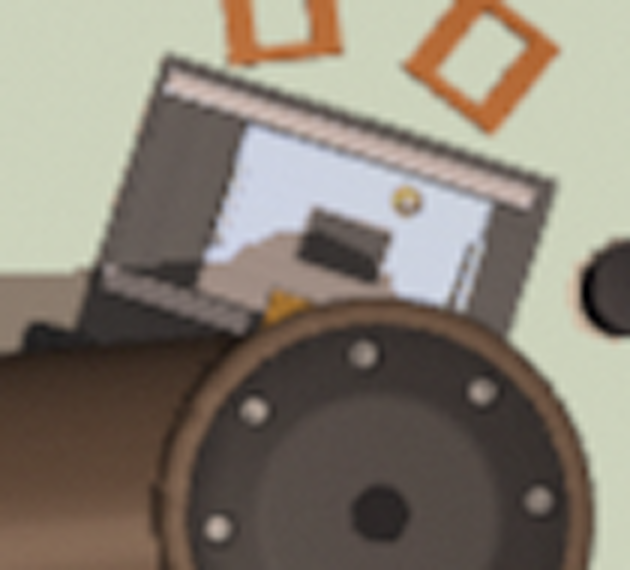

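View pics/s16.png

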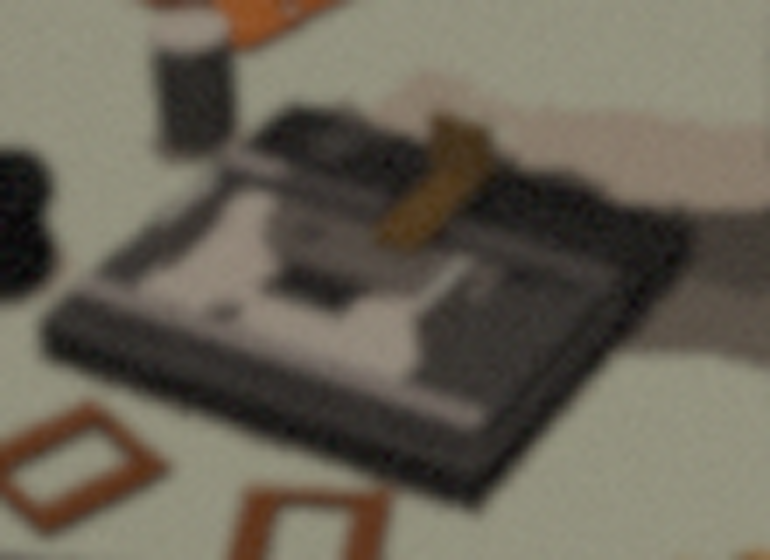

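Run:
```python
from h import *
s=get_state()
g=lambda u,v,z: wj(wray(120+u/2.6,v/2.6,z,s)).round(1)
print("jig -x",g(370,429,.018),"jig +x",g(370,11,.018),"tab outer",g(364,382,.053),"tongue",g(364,242,.029),"plate edge -x",g(300,271,.023),"+x",g(400,57,.023))
print("holes",g(450,241,.023),g(456,91,.023), "pl y",g(263,250,.023),g(541,250,.023))
```

```text
jig -x [-107.2   11.5] jig +x [47.5 11.9] tab outer [-85.   14.2] tongue [-34.   14.1] plate edge -x [-44.1  39.2] +x [30.8  0.9]
holes [-33.1 -19.4] [ 19.5 -20.1] pl y [-36.3  53.5] [-36.4 -55.1]
```

Run:
```python
from h import *
print(job_done()); st()
```

```text
the job is handed in; nothing more can be done
None
the job is handed in; nothing more can be done
```

I nudged the plate along its channel by its +y lip until its holes dropped over both pins. Then I pushed the bolt's thumb tab up to its end stop, lifted the hand clear and handed the job in at about 21.6 s.

**Plate:** Both pins show in the holes. The plate's measurements fit the dropped height:

| Measurement | Seen at z = 23 mm | Given |
|---|---|---|
| Hole spacing | 53.6 mm | 54 mm |
| +y end width | 76.4 mm | 76 mm |
| Hole to +y end | 75.1 mm | 75 mm |

**Bolt:** At the end, commanding 1.5 mm more gave no motion and the force rose to about 10 N. The tab's outer face is about 22 to 23 mm in from the jig's -x edge (23 expected). The tongue measured 11.2 mm over the plate edge while still pushed, then about 10.1 mm in the last, higher view (11 expected). I put that difference down to image scale, so I did not push again.

**Disagreements:**
- **First push:** it passed over the lip without touching. The closed fingertips reach less far ahead of the TCP than the stated 22 mm: there was no contact down to TCP z = 11.7 mm over bare table. I repeated the push lower.
- **Cameras:** the wrist and top cameras disagreed on jig position by 2 to 6 mm, so I relied on relative measurements and force.
- **Bolt stop:** side forces of about 4 to 6 N appeared along with the push force. I did not trace their cause.

The bystanders near the jig looked unmoved in the last views. I did not measure any bystander again.

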